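Set up a glaze-test tile under the needle and hold the light reflector

ROBOT

A 7-joint arm with a two-finger parallel gripper is mounted at the origin on the work surface. World frame = base frame: x ahead of the robot, y to its left, z up, the work surface at z = 0. Lengths are in mm, angles in rad, forces in N, time in s.
With the tool pointing down it reaches from about 400 to 875 mm from the base axis. Payload 4.4 kg.
Tool frame: the origin (TCP) lies at the centre of the arm's flange, where the gripper is bolted on; the fingertips stand 173 mm ahead of it and the grasp point (between the pads) lies 155 mm ahead of it; z points along the fingers, y is the direction in which the jaws open and shut (so a half turn about z gives the same grasp; the last joint's range is limited). The gripper opens to 85 mm and grips with 20 to 120 N. Pads are 22 mm wide; open, the fingers measure 114 mm over their backs; the gripper's body (76 mm by 85 mm) begins 54 mm behind the grasp point. The pads swing forward as they close: fully open they stand 13 mm farther back than shut.
Start: joints at [1.203, 0.628, 0.038, 1.517, -0.027, 0.996, -0.02], TCP at [193.227, -620.628, 404.713] pointing down, gripper open.
Joint ranges: [-3.06, 3.06], [-0.37, 2.12], [-1.25, 1.32], [0.18, 2.47], [-1.1, 4.24], [0.23, 1.98], [-2.94, 2.94]. Speed limits (rad/s): [2.57, 2.57, 3.14, 3.14, 3.14, 3.14, 3.14].

INTERFACE

Orientations are given as [roll, pitch, yaw] about the fixed x, y, z axes, in that order (R = Rz(yaw) Ry(pitch) Rx(roll)).
In Python, from cell import * gives the robot as it stands. The module is installed in compiled form; this text tells all that it offers.
- The arm moves only by the shell command python3 -m jog 'ROWS'. ROWS is JSON, one flat list of numbers, 5 for each row, row after row: the shift along the tool's x, y, z in mm, then the turn about the tool's z in degrees, then the finger opening in mm, from 0 to 85.4. A call has 1 to 20 rows; each row is the pose to reach, as a shift and turn from the pose commanded when the call began, along the tool's axes at that moment; what a row does not reach only later rows make up. A row lasts 1/12 s, in which the tool goes at most 41.7 mm and 7.16 degrees, less where a joint would pass 70% of its speed; a pose out of reach is approached as far as the arm can. A call with a gripper value outside its range is refused whole. The fingers move at their own pace and stop on an object; the grip force is fixed at half the most. Time passes only in rows, so rows that repeat a pose let the fingers close. It gives the time, the measured TCP pose, the force and the opening at its end, in the units of the state.
- read_state(): the state, without advancing time (a new reading comes with each control period).
- get_image(name): name is "side" or "top"; returns (picture, depth): 384x512x3 uint8, blue, green, red; 384x512 float32, mm along the optical axis (not along the pixel's ray), 0 where there is no reading.
- camera_params(name): a dict with "K" (3x3 intrinsics, pixels), "dist_coeffs" ([k1, k2, p1, p2, k3] as OpenCV has them; the pictures are not rectified), "T" (4x4, takes a point from camera to world coordinates). Camera axes: x right, y up, looking along -z (the intrinsics and any distortion apply to the point x, -y, -z); pixel columns grow to the right and rows downward; lengths in mm; the calibration is good to about 2 mm. A picture is of the moment at which its call begins. camera_params takes no time and is no camera call.
- finish_job(): hands the job in, once; it reports no verdict.
The state is a dict: "clock": time; "qpos": joint angles; "qd": joint speeds; "tau": joint torques, N m; "eef_pos": TCP position; "tool_rot": TCP orientation; "force": force on the tool from outside, world axes, zero at the start; "torque": the same for the moment, N m; "width": finger opening in mm.
Only numpy, scipy, OpenCV 4.12 (cv2) and the standard library are available. Lean on these libraries where they do the work, as an engineer would, in place of code of your own. Each camera call takes 0.05 s, during which the arm holds its last target.

TASK

On the tile inspection stand, slide the sled by its knob until the dark spot on the test tile sits directly under the tip of the fixed needle, leaving the white reflector flap lying flat while you do so. Then lift the flap by its bar until it lines up with the set pointer beside it, and finish while still holding it there with the fingers, because it falls shut if let go. Leave the tile where you set it, do not move the pointer, and do not disturb the tumbler, jar and rolling pin nearby.

Things in the scene. Friction and masses are not known exactly. Their poses are not given: they have to be found in the camera images.
- sled (a joint): How far the wooden sled (90 wide, 210 long) has slid along its straight track on the baseboard of the stand, in m: 0 at the end away from the flap, up to 0.19 towards the flap. It stays where it is left (about 2 N of sliding friction).
- spot (a point): Centre of the dark spot (8 mm across, with a cross around it) on top of the 84 x 90 mm terracotta tile fixed to the sled; 32 mm above the table. Its y axis is the direction in which the sled slides (towards the flap), horizontal; its z is up, its x is square to the track, away from the robot.
- sled_knob (a point): Middle of the upright round wooden knob on the sled, 24 mm in diameter, 52 mm high (top 76 mm, foot 24 mm above the table); the knob stands 110 mm from the spot, on the track line, on the side away from the flap. Same axes as the spot. Aluminium track rails 30 mm above the table run 53 mm to either side of the track line.
- needle_tip (a point): Tip of the fixed upright needle, pointing down, 38 mm above the table (6 mm above the tile). It stands over the line along which the spot slides, 85 to 150 mm along the track from the sled's 0, and hangs from a bar 10 mm thick, 127 mm above the table, which comes from a steel post 110 mm away on the far side of the track.
- flap: White hinged board, 115 wide, 8 thick, reaching from 8 to 120 mm from its hinge, about 0.45 kg. Origin on the hinge axis, midway across, 62 mm above the table; x: along the level hinge; y: from the hinge to the bar. Flat, y is level and points away from the tile; lifting turns it about +x, bar going up and over towards the tile, at most 1.5 rad. Swings freely, falls flat when let go.
- flap_bar (a point): Middle of the flap's round steel bar: 12 mm in diameter, 108 mm long, parallel to the hinge and in the plane of the flap, 167 mm from the hinge axis, on two thin side rods (48 mm either side of the middle), which leave a gap of 41 mm between bar and board edge. 62 mm above the table when flat, with 44 mm free beneath it down to the baseboard. Axes as flap.
- pointer (a joint): Angle of the set pointer from level, rad: the angle to which the flap is to be lifted (0 = flat, between 0.6 and 1.05 here). Stiff; leave it as it is.
- pointer_tip (a point): Tip of the set pointer: a thin dark steel strip, 150 mm from the flap's hinge axis, 90 mm to the far side of the flap's middle, beside a round quadrant with ticks (up to 182 mm above the table, 100 mm from the middle). It turns on the flap's hinge axis; its y axis points along it from the hinge to its tip, so the flap is right when both y axes are parallel.
- tumbler_mid (a point): Centre of a glass tumbler, 72 mm wide, 90 mm high, standing on the table beyond the stand: leave alone.
- tumbler: The same tumbler; origin at the centre of its foot.
- jar_mid (a point): Centre of a white lidded jar, 70 mm wide, 85 mm high, standing on the table beyond the stand: leave alone.
- jar: The same jar; origin at the centre of its foot.
- pin_mid (a point): Centre of a small wooden rolling pin, 52 mm thick, 250 mm long, lying on the table beyond the stand: leave alone.
- rolling_pin: The same rolling pin; origin under its middle, y along it.
There are look-alikes about, which are no part of the job. What is shaped like the tumbler but brown or yellow is not meant.

How it is judged (in metres and radians):
On the way:
1. the spot rests under the needle tip (within 5 mm) while the flap still lies flat (horizontal distance between spot and needle_tip below 0.005 m and velocity of joint sled between -0.01 and 0.01 m/s and height (world z) of flap_bar below 0.075 m), for 0.3 s.
At the end, for the whole second after the job is handed in: The spot is still within 5 mm of the needle tip seen from above, and the flap is held at rest by the fingers within 0.08 rad (4.6 degrees) of the pointer's angle, with no other object propping it (horizontal distance between spot and needle_tip below 0.005 m and velocity of joint sled between -0.01 and 0.01 m/s and angle between the y axis of flap and the y axis of pointer_tip, either way round below 0.08 rad and angular speed of flap below 0.1 rad/s and contact force between flap and the fingers above 0.3 N and contact force between flap and tumbler below 0.1 N and contact force between flap and jar below 0.1 N and contact force between flap and rolling_pin below 0.1 N); the arm keeps its last pose, push and grip.
It fails at once if the set pointer is moved by more than 10 mm at its tip (distance of pointer_tip from where it was at the start of the episode above 0.01 m).
It fails at once if the tumbler is shifted by more than 20 mm (distance of tumbler_mid from where it was at the start of the episode above 0.02 m).
It fails at once if the jar is shifted by more than 20 mm (distance of jar_mid from where it was at the start of the episode above 0.02 m).
It fails at once if the rolling pin is shifted by more than 20 mm (distance of pin_mid from where it was at the start of the episode above 0.02 m).
It also fails if it takes over 64 s, if anything falls off the work surface, if the arm or the gripper's body presses on something with over 40 N, if the wrist force passes 120 N, or if a joint passes its speed limit or range.

## Working session

There is one attempt and no reset: what is moved stays moved. The work goes in short steps, Python scripts to look and compute and a shell command to move; the robot and the scene stay as the last step left them, time stands still between calls to the robot, and variables do not carry over. Pictures are saved under pics/ and viewed, and the job is handed in when it is done.

```bash
mkdir -p pics
cat > h.py <<'E'
from cell import *
import numpy as np, cv2
def ray(cam,uv):
    p=camera_params(cam);K=np.array(p['K'],float);d=np.array(p['dist_coeffs'],float);T=np.array(p['T'],float)
    n=cv2.undistortPoints(np.array(uv,float).reshape(-1,1,2),K,d).reshape(-1,2)
    v=np.c_[n[:,0],-n[:,1],-np.ones(len(n))]@T[:3,:3].T
    return T[:3,3],v
def onz(cam,uv,z):
    o,v=ray(cam,uv); return o+v*((z-o[2])/v[:,2])[:,None]
def proj(cam,P):
    p=camera_params(cam);K=np.array(p['K'],float);d=np.array(p['dist_coeffs'],float);T=np.array(p['T'],float)
    c=(np.array(P,float).reshape(-1,3)-T[:3,3])@T[:3,:3]; c=c*[1,-1,-1]
    return cv2.projectPoints(c,np.zeros(3),np.zeros(3),K,d)[0].reshape(-1,2)
def tri(uvs,uvt):
    o1,v1=ray('side',uvs);o2,v2=ray('top',uvt);v1=v1[0];v2=v2[0]
    s=np.linalg.lstsq(np.c_[v1,-v2],o2-o1,rcond=None)[0]
    a=o1+s[0]*v1;b=o2+s[1]*v2
    return (a+b)/2,np.linalg.norm(a-b)
E
python3 - <<'E'
from h import *
for c in('side','top'):
    im,d=get_image(c);cv2.imwrite(f'pics/{c}0.png',im);np.save(f'{c}0.npy',d)
    p=camera_params(c);print(p)
print(read_state())
E
```

```text
{'K': array([[451.66663995,   0.        , 265.43595973],
       [  0.        , 451.66663995, 190.79127935],
       [  0.        ,   0.        ,   1.        ]]), 'dist_coeffs': array([-0.07881245,  0.        ,  0.        ,  0.        ,  0.        ]), 'T': array([[-6.66300945e-01,  4.50781362e-01, -5.94002706e-01,
        -1.92592420e+02],
       [-7.45583555e-01, -3.89734137e-01,  5.40566800e-01,
         6.91992881e+02],
       [ 1.21743067e-02,  8.03058819e-01,  5.95775394e-01,
         8.73658397e+02],
       [ 0.00000000e+00,  0.00000000e+00,  0.00000000e+00,
         1.00000000e+00]])}
{'K': array([[400.76041063,   0.        , 255.43857285],
       [  0.        , 400.76041063, 184.59002063],
       [  0.        ,   0.        ,   1.        ]]), 'dist_coeffs': array([0.00886288, 0.        , 0.        , 0.        , 0.        ]), 'T': array([[ 2.42525403e-03,  9.97739926e-01, -6.71502671e-02,
         5.09279989e+02],
       [-9.99988434e-01,  2.69865324e-03,  3.98104293e-03,
        -2.88544012e+01],
       [ 4.15326076e-03,  6.71398354e-02,  9.97734931e-01,
         1.22022138e+03],
       [ 0.00000000e+00,  0.00000000e+00,  0.00000000e+00,
         1.00000000e+00]])}
{'clock': 0.1, 'qpos': array([ 1.20320866,  0.62926971,  0.03846989,  1.51824357, -0.02701093,
        0.99629254, -0.01997979]), 'qd': array([ 0.00038859, -0.00192724,  0.00092169, -0.00376529, -0.00051856,
        0.00016949,  0.00166449]), 'tau': array([ 3.34026263e-03, -5.64522886e+01,  1.23050652e+00, -1.93967754e+01,
        1.12221652e-02,  5.52388025e-03, -1.21619749e-05]), 'eef_pos': array([ 193.14559213, -620.37690348,  403.87864555]), 'tool_rot': array([-3.13989829e+00,  2.29016101e-05,  3.01782168e-01]), 'force': array([ 0.08815605,  0.77679138, -0.34054098]), 'torque': array([-0.02245153,  0.05378816,  0.00193799]), 'width': 85.21252230755306}
```

View pics/side0.png

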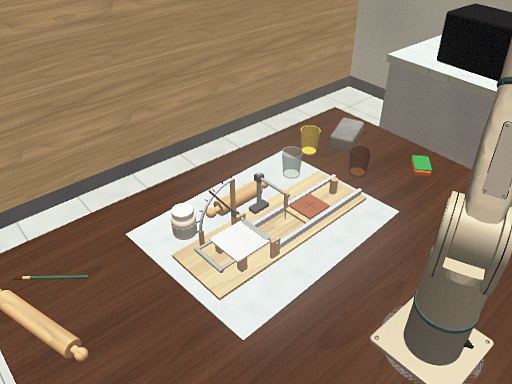

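View pics/top0.png

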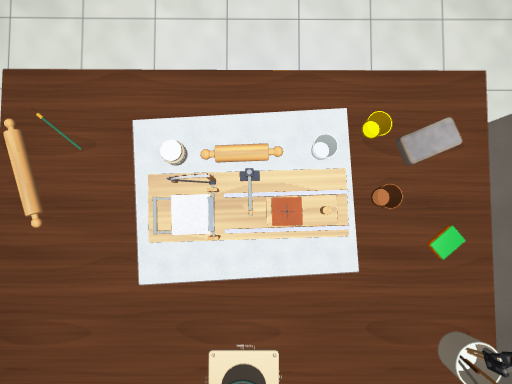

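Run:
```python
import cv2
a=cv2.imread('pics/side0.png')[165:300,160:380];cv2.imwrite('pics/side0z.png',cv2.resize(a,None,fx=3.6,fy=3.6,interpolation=cv2.INTER_CUBIC))
a=cv2.imread('pics/top0.png')[160:250,140:360];cv2.imwrite('pics/top0z.png',cv2.resize(a,None,fx=3.6,fy=3.6,interpolation=cv2.INTER_CUBIC))
```

```text
(no output)
```

View pics/side0z.png

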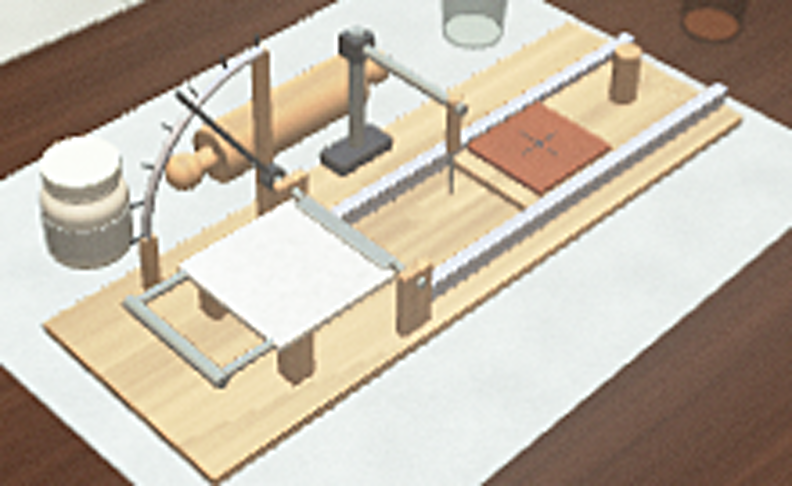

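View pics/top0z.png

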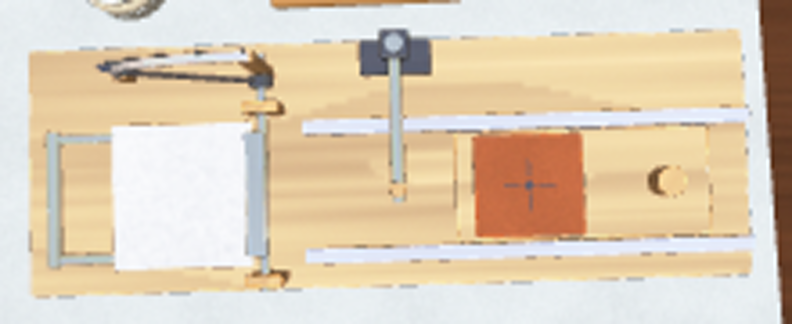

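```bash
cat > z.py <<'E'
from h import *
S=lambda x,y:(x/3.6+160-.36,y/3.6+165-.36)
T=lambda x,y:(x/3.6+140-.36,y/3.6+160-.36)
E
python3 - <<'E'
from z import *
np.set_printoptions(precision=1,suppress=True)
print('spot',onz('side',S(541,144),32),onz('top',T(529,185),32),tri(S(541,144),T(529,185)))
print('needle',onz('side',S(451,192),38),'top bar end',onz('top',T(397,190),127), 'z38',onz('top',T(397,198),38))
print('knob',onz('side',S(628,50),76),onz('top',T(674,180),76),tri(S(628,50),T(674,180)))
for s,t in(((128,303),(53,134)),((222,380),(54,265))): print('bar',tri(S(*s),T(*t)),onz('top',T(*t),62),onz('side',S(*s),62))
for s,t in(((180,95),(100,67)),((273,180),(262,80))): print('ptr',tri(S(*s),T(*t)))
print('rails',[onz('top',T(*t),30) for t in((305,127),(742,116),(308,256),(750,243))])
# needle via depth around tip
print('hinge',onz('top',T(264,125),62),onz('top',T(264,265),62))
E
```

```text
spot [[ 506.7 -126.4   32. ]] [[ 511.1 -126.    32. ]] (array([ 509.8, -127.3,   29.7]), np.float64(3.4875845940180543))
needle [[506.1 -21.2  38. ]] top bar end [[506.9 -18.4 127. ]] z38 [[500.2 -17.5  38. ]]
knob [[ 511.3 -234.8   76. ]] [[ 515.3 -237.2   76. ]] (array([ 514.8, -238.3,   72.5]), np.float64(1.3738596154979834))
bar (array([550.6, 258.2,  59.8]), np.float64(1.197175334132472)) [[550.9 258.1  62. ]] [[548.1 259.   62. ]]
bar (array([445.7, 254.4,  61.7]), np.float64(2.4326739202624847)) [[446.6 255.3  62. ]] [[444.6 253.8  62. ]]
ptr (array([587.7, 186.1, 191.6]), np.float64(19.326234070902704))
ptr (array([594.4,  90.9,  56.2]), np.float64(2.4306607329967505))
rails [array([[558.4,  58.6,  30. ]]), array([[ 568.4, -302.3,   30. ]]), array([[452.6,  55.4,  30. ]]), array([[ 464. , -307.5,   30. ]])]
hinge [[558.6  89.2  62. ]] [[446.9  88.1  62. ]]
```

```bash
python3 - <<'E'
import cv2
a=cv2.imread('pics/side0.png')[172:225,190:250];cv2.imwrite('pics/side0p.png',cv2.resize(a,None,fx=11,fy=11,interpolation=cv2.INTER_NEAREST))
a=cv2.imread('pics/side0.png')[185:230,265:325];cv2.imwrite('pics/side0n.png',cv2.resize(a,None,fx=11,fy=11,interpolation=cv2.INTER_NEAREST))
a=cv2.imread('pics/top0.png')[168:195,160:225];cv2.imwrite('pics/top0p.png',cv2.resize(a,None,fx=11,fy=11,interpolation=cv2.INTER_NEAREST))
E
python3 - <<'E'
from z import *
u=np.array([-.0295,1,0]);u/=np.linalg.norm(u);xh=np.array([u[1],-u[0],0]);H=np.array([503,89.6,62])
for cam,f,pts in(('side',S,((180,95),(273,180))),('top',T,((100,67),(112,72)))):
  for p in pts:
    o,v=ray(cam,f(*p));v=v[0];k=((H-o)@xh+90)/(v@xh);q=o+k*v-H;print(cam,p,q@u,q[2],np.hypot(q@u,q[2]),np.arctan2(q[2],q@u))
E
```

```text
side (180, 95) 80.71360966049569 119.37339953084927 144.09960201186757 0.9762611498515185
side (273, 180) -1.8420614933591946 -5.3996765453283615 5.705234205489371 -1.8995589771003698
top (100, 67) 90.8888675763973 177.48633273275868 199.40457506347093 1.0975240482702602
top (112, 72) 91.53105720875584 134.84617916665047 162.97676665585476 0.9744535356641467
```

View pics/side0p.png

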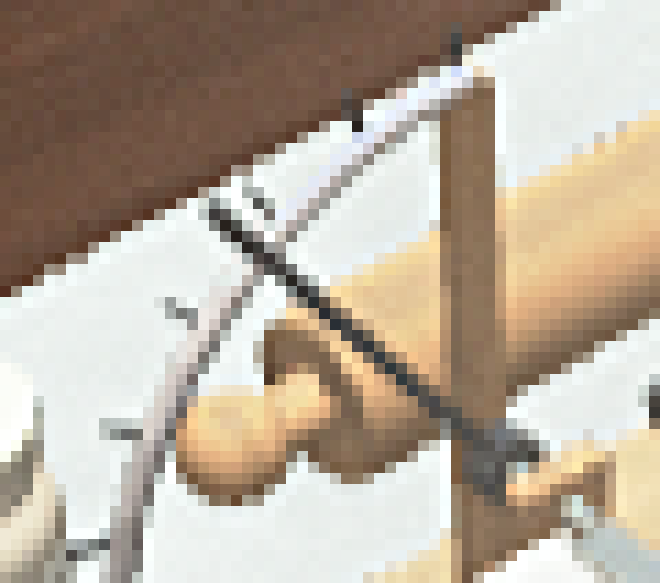

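View pics/side0n.png

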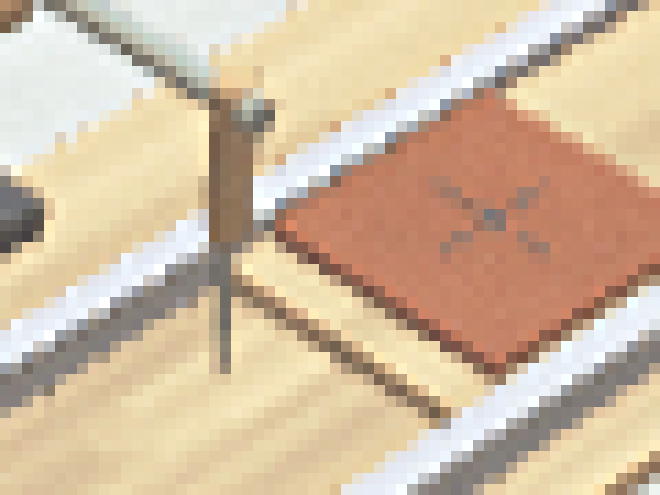

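View pics/top0p.png

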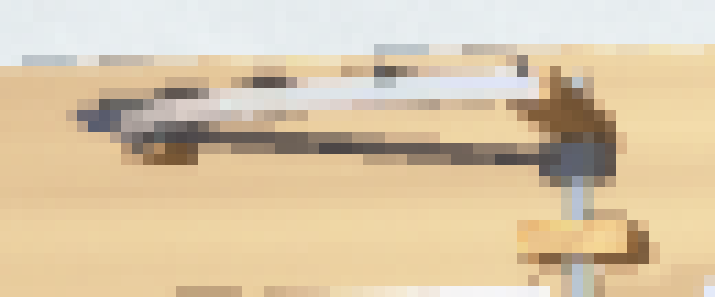

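The pictures show the following:
- **Spot:** side view, about (309.5, 204.2).
- **Needle tip:** about (285, 218.3), roughly 105 mm further along the track.
- **Track:** runs along +y, with a yaw of about 0.03.
- **Pointer:** tip (209.4, 190.9) and hub (234.9, 213.5). The length comes out at 149.6 mm against the 150 given, and the angle is about 0.985 rad.
- **Knob:** about (512, -236).

Next I move above the knob with the tool yawed to 0.03.

```bash
python3 -m jog '[10,-6,0,1,85, 35,-23,0,3,85, 65,-42,0,5,85, 97,-63,0,7,85, 129,-84,0,9,85, 161,-105,0,11,85, 193,-125,0,13,85, 225,-146,0,15,85, 257,-167,0,15.6,85, 289,-188,0,15.6,85, 321,-209,0,15.6,85, 353,-229,0,15.6,85, 380,-247,0,15.6,85, 402,-261,0,15.6,85, 414,-269,0,15.6,85, 418.8,-272.2,0,15.6,85, 418.8,-272.2,0,15.6,85, 418.8,-272.2,0,15.6,85]'
python3 - <<'E'
from h import *
im,d=get_image('top');cv2.imwrite('pics/top1.png',cv2.resize(im[150:270,200:400],None,fx=4,fy=4))
im,d=get_image('side');cv2.imwrite('pics/side1.png',cv2.resize(im[100:290,180:440],None,fx=3,fy=3))
E
```

```text
clock: 1.6
eef_pos: [511.5, -237.1, 404.5]
tool_rot: [3.141, 0.001, 0.029]
force: [0.0, -0.0, -0.3]
width: 84.8
```

View pics/top1.png

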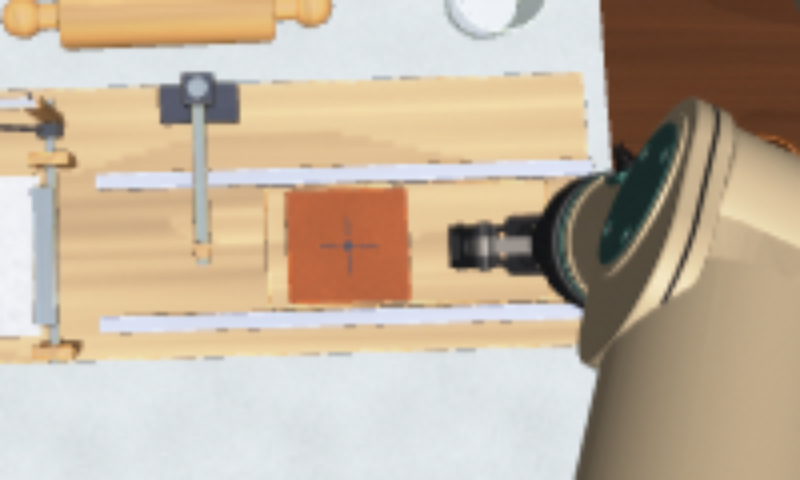

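View pics/side1.png

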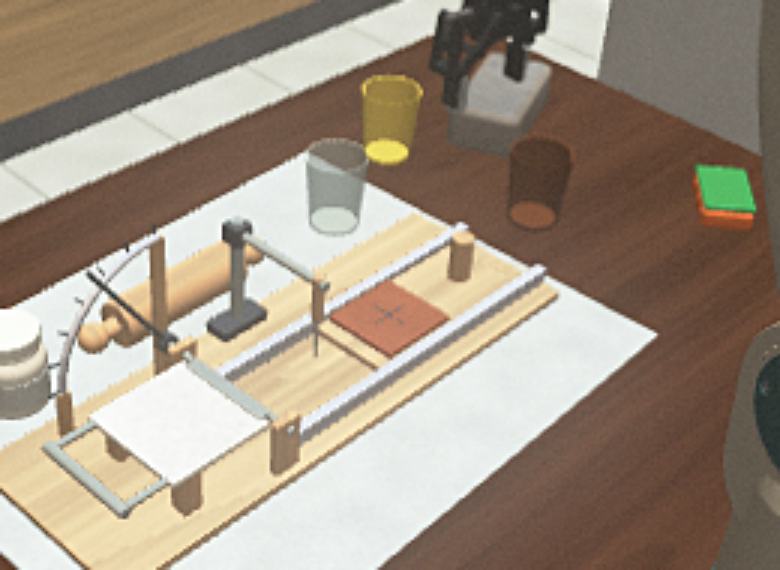

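The gripper is open above the knob and nothing has been disturbed. I'll descend to a grasp height of about 54 mm.

```bash
python3 -m jog '[0,0,15,0,85, 0,0,40,0,85, 0,0,68,0,85, 0,0,96,0,85, 0,0,124,0,85, 0,0,146,0,85, 0,0,160,0,85, 0,0,170,0,85, 0,0,180,0,85, 0,0,188,0,85, 0,0,193,0,85, 0,0,195,0,85, 0,0,195,0,85, 0,0,195,0,85]'
python3 - <<'E'
from h import *
im,d=get_image('side');cv2.imwrite('pics/side2.png',cv2.resize(im[100:290,180:440],None,fx=3,fy=3))
E
```

```text
clock: 2.87
eef_pos: [512.4, -236.4, 210.2]
tool_rot: [3.141, -0.001, 0.03]
force: [0.7, -0.1, -0.5]
width: 84.9
```

View pics/side2.png

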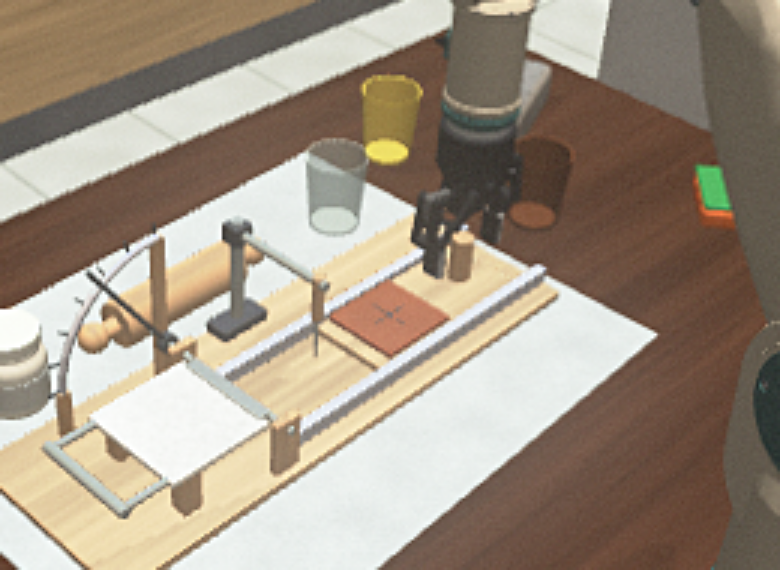

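The knob stands between the open fingers, so I close.

```bash
python3 -m jog '[0,0,0,0,60, 0,0,0,0,40, 0,0,0,0,30, 0,0,0,0,22, 0,0,0,0,18, 0,0,0,0,16, 0,0,0,0,16, 0,0,0,0,16, 0,0,0,0,16, 0,0,0,0,16]'
python3 - <<'E'
from h import *
im,d=get_image('side');cv2.imwrite('pics/side3.png',cv2.resize(im[160:260,240:400],None,fx=5,fy=5))
im,d=get_image('top');cv2.imwrite('pics/top3.png',cv2.resize(im[150:270,200:400],None,fx=4,fy=4))
E
```

```text
clock: 3.75
eef_pos: [512.2, -236.3, 210.0]
tool_rot: [3.142, -0.0, 0.029]
force: [-1.4, 0.0, 4.7]
width: 22.7
```

View pics/side3.png

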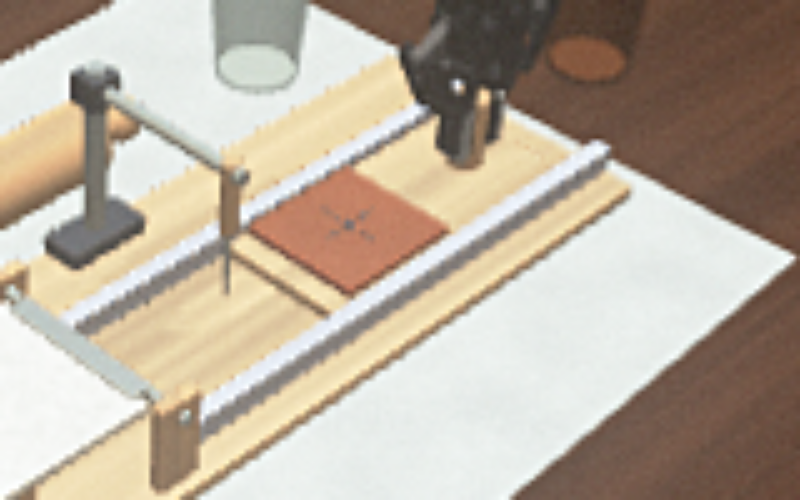

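The knob is gripped with an opening of 22.7 mm. I'll slide about 100 mm towards the flap (tool -y), then measure again.

```bash
python3 -m jog '[0,-3,0,0,16, 0,-9,0,0,16, 0,-17,0,0,16, 0,-26,0,0,16, 0,-35,0,0,16, 0,-44,0,0,16, 0,-53,0,0,16, 0,-62,0,0,16, 0,-71,0,0,16, 0,-79,0,0,16, 0,-86,0,0,16, 0,-92,0,0,16, 0,-96,0,0,16, 0,-99,0,0,16, 0,-100,0,0,16, 0,-100,0,0,16, 0,-100,0,0,16, 0,-100,0,0,16]'
python3 - <<'E'
from h import *
im,d=get_image('side');cv2.imwrite('pics/side4raw.png',im);cv2.imwrite('pics/side4.png',cv2.resize(im[185:235,260:330],None,fx=11,fy=11,interpolation=cv2.INTER_NEAREST))
im,d=get_image('top');cv2.imwrite('pics/top4raw.png',im);cv2.imwrite('pics/top4.png',cv2.resize(im[180:235,220:290],None,fx=10,fy=10,interpolation=cv2.INTER_NEAREST))
E
```

```text
clock: 5.35
eef_pos: [509.0, -135.2, 210.0]
tool_rot: [-3.141, 0.0, 0.03]
force: [-1.1, 0.5, 7.3]
width: 22.3
```

View pics/side4.png

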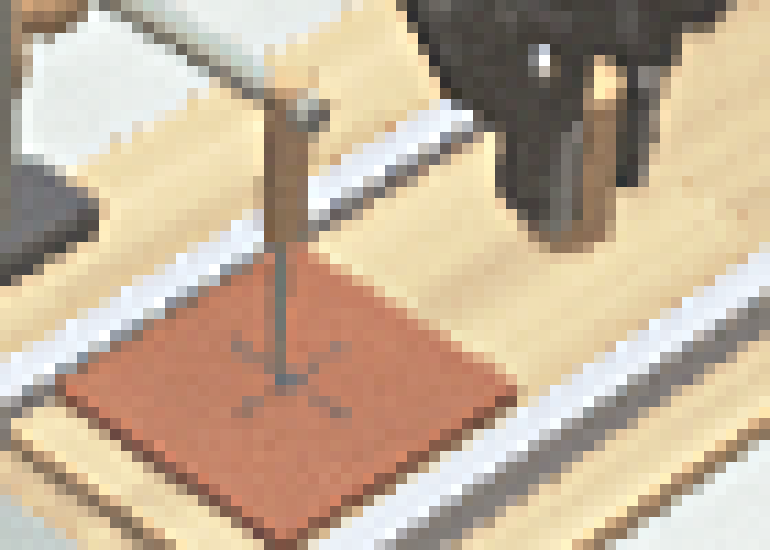

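View pics/top4.png

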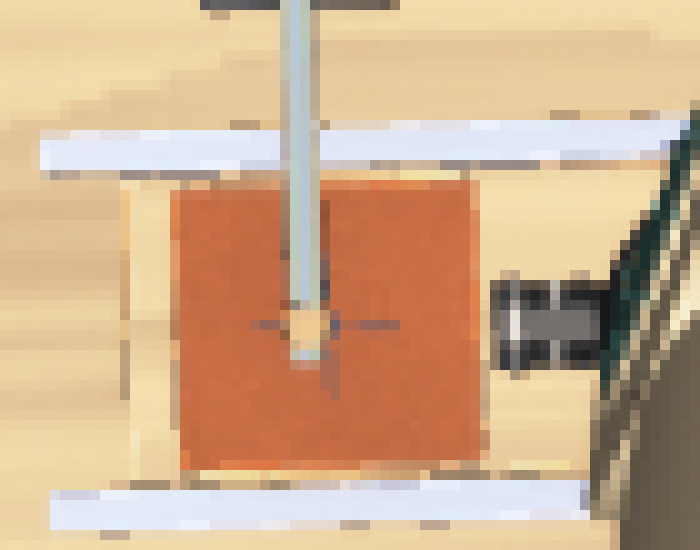

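Run:
```python
from h import *
np.set_printoptions(precision=1,suppress=True)
print('spot side',onz('side',(285.9,218.8),32),'needle',onz('side',(284.95,218.3),38),onz('side',(284.95,217.8),38))
print('spot top',onz('top',(252.3,212),32))
for z in(120,127,132): print(z,'block top',onz('top',(220+30.8-.5,180+32.3-.5),z))
P=[505.9,y:=-22,38]
print(proj('top',[[505.9,-22,38],[505.9,-22,32]]))
```

```text
spot side [[506.6 -25.9  32. ]] needle [[505.  -20.3  38. ]] [[506.6 -21.8  38. ]]
spot top [[508.  -24.5  32. ]]
120 block top [[508.6 -19.4 120. ]]
127 block top [[508.6 -19.4 127. ]]
132 block top [[508.6 -19.5 132. ]]
[[251.4 212.7]
 [251.4 212.7]]
```

The spot is at about side (285.9, 218.8) and top (252.3, 212.0). It is short of the needle by about 4.1 mm in the side view and 5.1 mm in the top view, so I'll move it another 4.5 mm.

```bash
python3 -m jog '[0,-1,0,0,16, 0,-2.5,0,0,16, 0,-3.8,0,0,16, 0,-4.5,0,0,16, 0,-4.5,0,0,16, 0,-4.5,0,0,16, 0,-4.5,0,0,16]'
python3 - <<'E'
from h import *
im,d=get_image('side');cv2.imwrite('pics/side5raw.png',im);cv2.imwrite('pics/side5.png',cv2.resize(im[200:235,260:310],None,fx=15,fy=15,interpolation=cv2.INTER_NEAREST))
im,d=get_image('top');cv2.imwrite('pics/top5raw.png',im);cv2.imwrite('pics/top5.png',cv2.resize(im[195:230,230:275],None,fx=16,fy=16,interpolation=cv2.INTER_NEAREST))
E
```

```text
clock: 6.03
eef_pos: [508.9, -131.1, 210.0]
tool_rot: [-3.141, 0.0, 0.03]
force: [-1.7, -1.3, 7.0]
width: 22.4
```

View pics/side5.png

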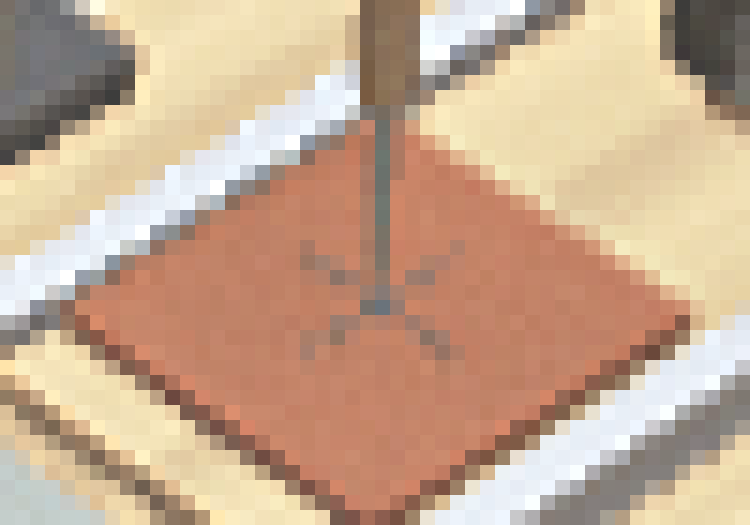

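View pics/top5.png

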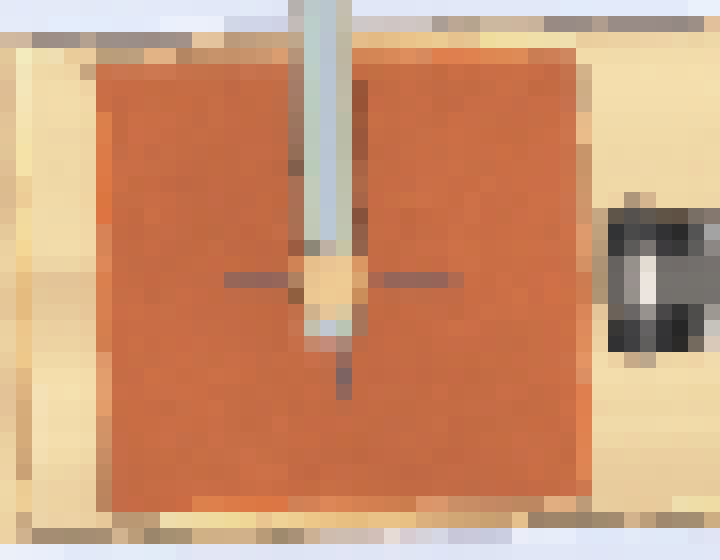

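Run:
```python
from h import *
np.set_printoptions(precision=2,suppress=True)
s=onz('side',(284.7,219.45),32)[0];print(s,proj('side',[s,s+[0,0,6],s+[-.03,1,6]]))
t=onz('top',(250.95,211.9),32)[0];print(t,onz('top',(250.25,212.4),127))
```

```text
[506.74 -21.26  32.  ] [[284.7  219.45]
 [284.78 217.85]
 [284.54 218.01]]
[508.25 -20.52  32.  ] [[506.97 -19.28 127.  ]]
```

Both views put the spot within about 1 mm: the side view reads 0.9 mm over and the top view 1.2 mm short. I'll release, rise 150 mm and check.

```bash
python3 -m jog '[0,0,0,0,24, 0,0,0,0,30, 0,0,0,0,40, 0,0,0,0,55, 0,0,0,0,70, 0,0,0,0,85, 0,0,0,0,85, 0,0,-8,0,85, 0,0,-25,0,85, 0,0,-50,0,85, 0,0,-80,0,85, 0,0,-110,0,85, 0,0,-135,0,85, 0,0,-147,0,85, 0,0,-150,0,85, 0,0,-150,0,85]'
python3 - <<'E'
from h import *
im,d=get_image('side');cv2.imwrite('pics/side6.png',cv2.resize(im[200:235,260:310],None,fx=15,fy=15,interpolation=cv2.INTER_NEAREST))
im,d=get_image('top');cv2.imwrite('pics/top6.png',cv2.resize(im[195:230,230:275],None,fx=16,fy=16,interpolation=cv2.INTER_NEAREST))
E
```

```text
clock: 7.47
eef_pos: [509.2, -131.8, 360.9]
tool_rot: [3.141, -0.002, 0.03]
force: [0.4, 0.3, -0.7]
width: 84.8
```

View pics/side6.png

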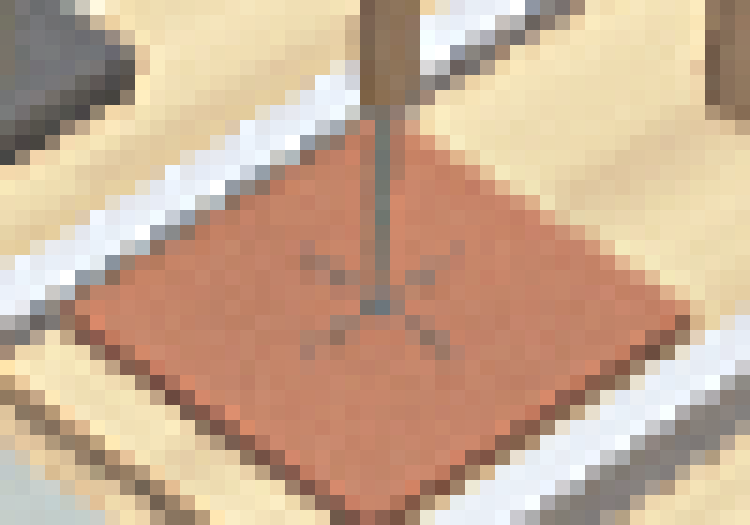

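View pics/top6.png

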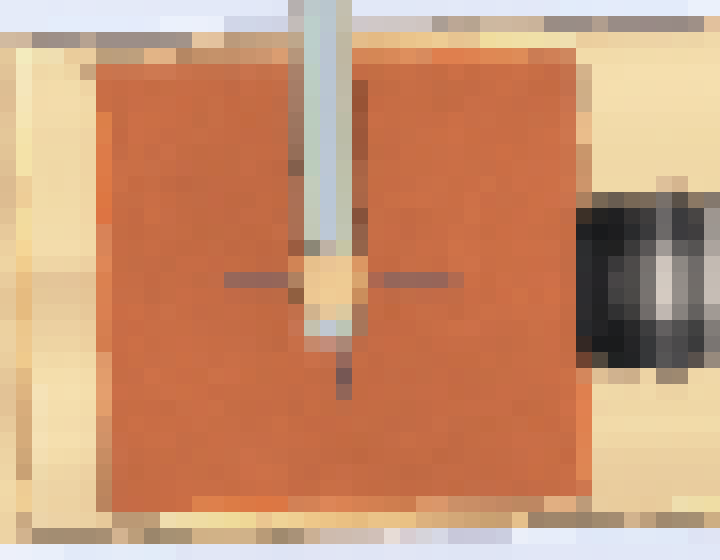

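The tile stayed where I left it (cross still at side (284.7, 219.4)). Next I go above the flap bar, at about (498, 256.5).

```bash
python3 -m jog '[0,-8,0,0,85, 0,-25,0,0,85, 0,-50,0,0,85, 0,-80,0,0,85, 0,-110,0,0,85, 0,-140,0,0,85, 0,-170,0,0,85, 0,-200,0,0,85, 0,-230,0,0,85, 0,-260,0,0,85, 0,-290,0,0,85, 0,-320,0,0,85, 0,-348,0,0,85, 0,-368,0,0,85, 0,-381,0,0,85, 0,-387,0,0,85, 0,-388,0,0,85, 0,-388,0,0,85]'
python3 -m jog '[0,0,8,0,70, 0,0,25,0,60, 0,0,48,0,55, 0,0,70,0,55, 0,0,85,0,55, 0,0,90,0,55, 0,0,90,0,55]'
python3 - <<'E'
from h import *
im,d=get_image('side');cv2.imwrite('pics/side7.png',cv2.resize(im[120:290,160:340],None,fx=4,fy=4))
im,d=get_image('top');cv2.imwrite('pics/top7.png',cv2.resize(im[150:270,120:260],None,fx=5,fy=5))
E
```

```text
clock: 9.07
eef_pos: [497.7, 255.1, 359.2]
tool_rot: [3.14, 0.001, 0.029]
force: [-0.6, -0.3, -0.9]
width: 85.0
clock: 9.65
eef_pos: [497.5, 254.4, 268.3]
tool_rot: [3.14, 0.003, 0.027]
force: [-0.3, -0.3, 0.4]
width: 55.2
```

View pics/side7.png

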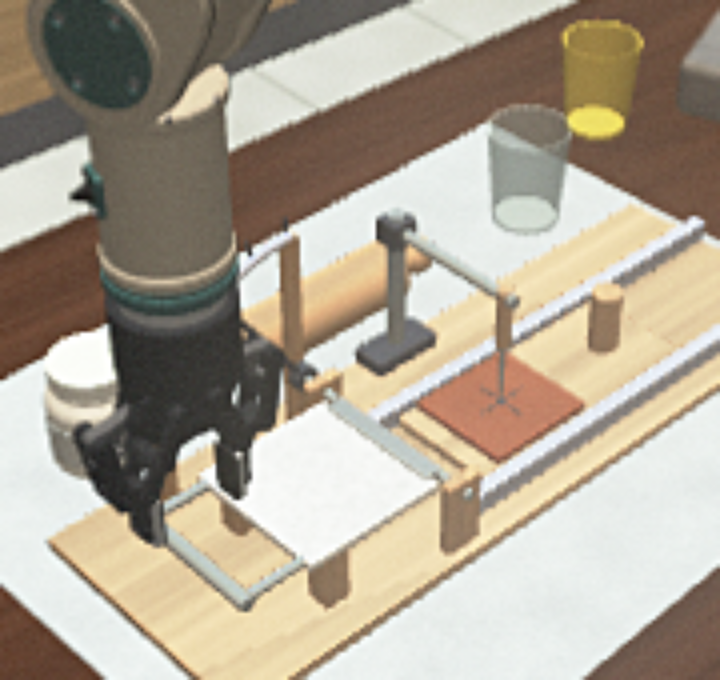

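View pics/top7.png

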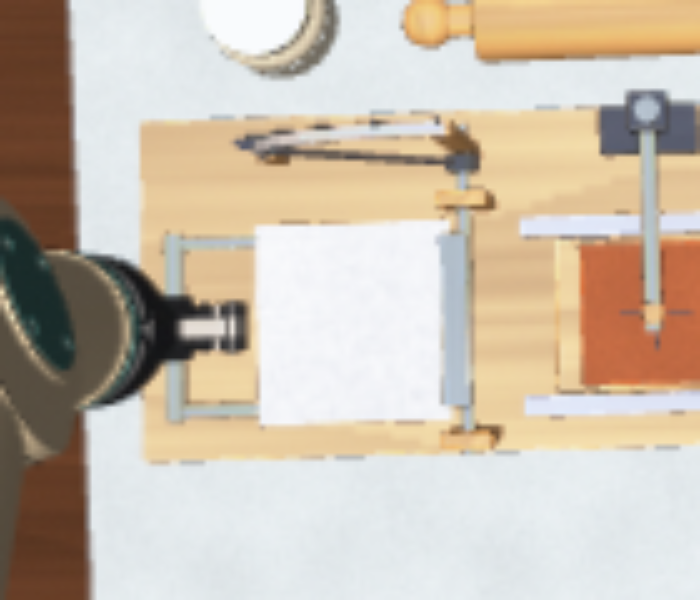

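The bar lies under the gripper, between the fingers. I narrow to 40 mm so the inner finger clears the board edge, then descend to the bar.

```bash
python3 -m jog '[0,-1.5,0,0,48, 0,-1.5,0,0,40, 0,-1.5,2,0,40, 0,-1.5,8,0,40, 0,-1.5,16,0,40, 0,-1.5,25,0,40, 0,-1.5,34,0,40, 0,-1.5,42,0,40, 0,-1.5,48,0,40, 0,-1.5,51,0,40, 0,-1.5,51,0,40, 0,-1.5,51,0,40]'
python3 - <<'E'
from h import *
im,d=get_image('side');cv2.imwrite('pics/side8.png',cv2.resize(im[170:300,160:320],None,fx=5,fy=4.5))
E
```

```text
clock: 10.75
eef_pos: [497.7, 257.5, 218.5]
tool_rot: [3.141, 0.0, 0.029]
force: [-0.7, 0.7, 0.1]
width: 40.0
```

View pics/side8.png

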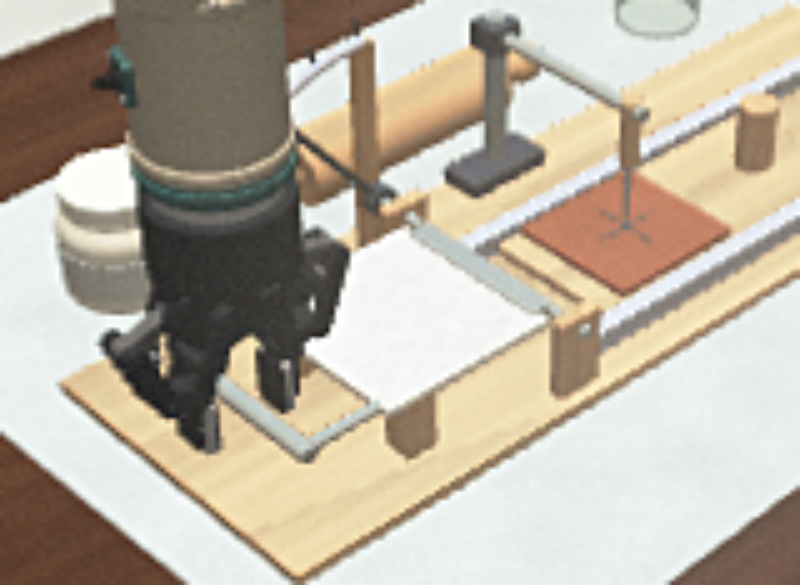

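The bar is between the pads, so I close.

```bash
python3 -m jog '[0,0,0,0,30, 0,0,0,0,20, 0,0,0,0,14, 0,0,0,0,8, 0,0,0,0,5, 0,0,0,0,5, 0,0,0,0,5, 0,0,0,0,5]'
python3 - <<'E'
import numpy as np
th0=0; R=167
for a in np.linspace(0,.985,21): print(round(R*(1-np.cos(a)),1), round(-R*np.sin(a),1))
E
```

```text
clock: 11.47
eef_pos: [497.9, 256.0, 219.2]
tool_rot: [3.14, -0.0, 0.028]
force: [0.3, -5.5, 5.9]
width: 10.1
0.0 -0.0
0.2 -8.2
0.8 -16.4
1.8 -24.6
3.2 -32.7
5.0 -40.7
7.2 -48.6
9.8 -56.4
12.8 -64.1
16.1 -71.6
19.8 -79.0
23.9 -86.1
28.3 -93.1
33.1 -99.8
38.1 -106.2
43.5 -112.5
49.2 -118.4
55.2 -124.0
61.4 -129.4
67.9 -134.4
74.7 -139.2
```

The bar is gripped. I lift along the 167 mm arc in two halves, checking the force between them.

```bash
python3 -m jog '[0,0,-2,0,5, 0,-0,-5,0,5, 0.0,0.2,-8.2,0,5, 0,0.5,-12,0,5, 0,0.8,-16.4,0,5, 0,1.3,-20.5,0,5, 0,1.8,-24.6,0,5, 0,2.5,-28.7,0,5, 0,3.2,-32.7,0,5, 0,4.1,-36.7,0,5, 0,5,-40.7,0,5, 0,6.1,-44.7,0,5, 0,7.2,-48.6,0,5, 0,8.5,-52.5,0,5, 0,9.8,-56.4,0,5, 0,11.3,-60.3,0,5, 0,12.8,-64.1,0,5, 0,14.4,-67.9,0,5, 0,15.5,-70.5,0,5, 0,16.1,-71.6,0,5]'
python3 - <<'E'
from h import *
im,d=get_image('side');cv2.imwrite('pics/side9.png',cv2.resize(im[120:300,160:340],None,fx=4,fy=3.3))
E
```

```text
clock: 13.13
eef_pos: [498.3, 240.8, 290.6]
tool_rot: [3.141, -0.0, 0.029]
force: [3.2, -4.9, -7.0]
width: 9.8
```

View pics/side9.png

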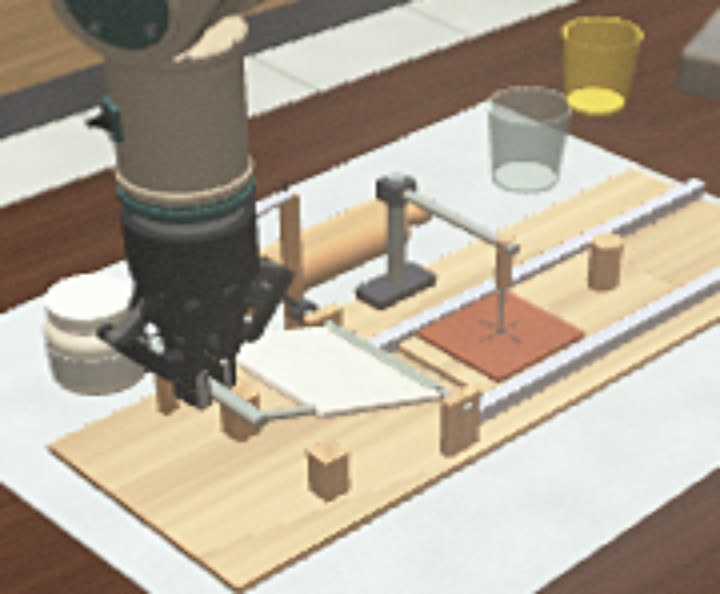

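The flap is following at about 0.44 rad with low forces. On to about 0.985 rad.

```bash
python3 -m jog '[0,1.8,-3.7,0,5, 0,3.7,-7.4,0,5, 0,7.8,-14.5,0,5, 0,10,-18,0,5, 0,12.2,-21.5,0,5, 0,17,-28.2,0,5, 0,19.5,-31.4,0,5, 0,22,-34.6,0,5, 0,27.4,-40.9,0,5, 0,30.2,-43.9,0,5, 0,33.1,-46.8,0,5, 0,36.1,-49.6,0,5, 0,39.1,-52.4,0,5, 0,45.3,-57.8,0,5, 0,48.5,-60.3,0,5, 0,51.8,-62.8,0,5, 0,55.2,-65.2,0,5, 0,58.6,-67.6,0,5, 0,58.6,-67.6,0,5, 0,58.6,-67.6,0,5]'
python3 - <<'E'
from h import *
im,d=get_image('side');cv2.imwrite('pics/side10raw.png',im);np.save('side10.npy',d);cv2.imwrite('pics/side10.png',cv2.resize(im[130:270,170:320],None,fx=5,fy=4.2))
im,d=get_image('top');cv2.imwrite('pics/top10raw.png',im);cv2.imwrite('pics/top10.png',cv2.resize(im[150:270,130:290],None,fx=5,fy=5))
E
```

```text
clock: 14.85
eef_pos: [499.8, 185.4, 359.9]
tool_rot: [-3.137, -0.003, 0.032]
force: [-0.1, 6.7, 6.7]
width: 9.9
```

View pics/side10.png

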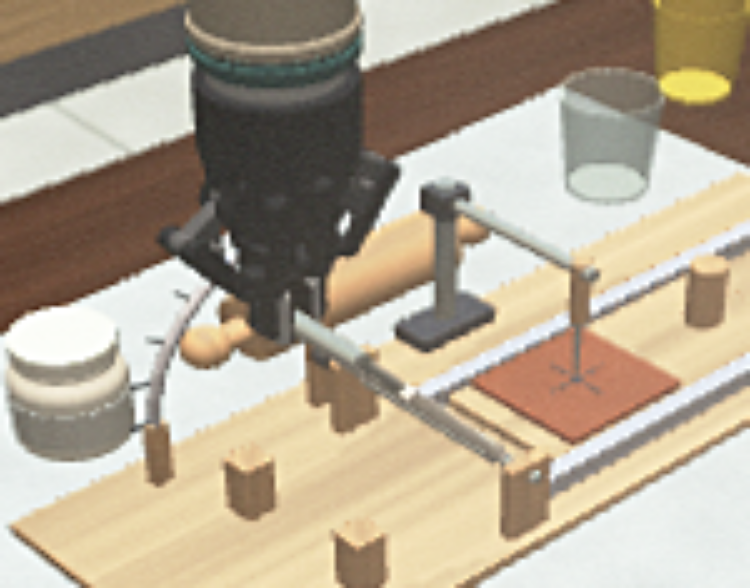

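View pics/top10.png

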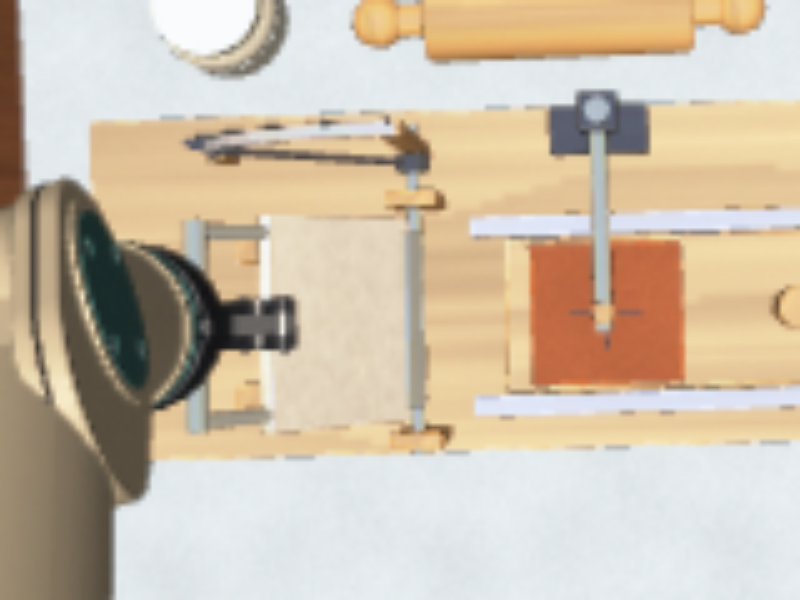

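```bash
cat > ang.py <<'E'
from h import *
u=np.array([-.0295,1,0]);u/=np.linalg.norm(u);xh=np.array([u[1],-u[0],0]);H=np.array([503,89.6,62])
def cyl(cam,uv,R):
    # ray with cylinder of radius R about hinge axis
    o,v=ray(cam,uv);v=v[0];q=o-H
    a=np.array([v@u,v[2]]);b=np.array([q@u,q[2]])
    for k in np.roots([a@a,2*a@b,b@b-R*R]):
        p=q+k*v;print(cam,'x',(p@xh).round(1),'y',(p@u).round(1),'z',p[2].round(1),'ang',np.arctan2(p[2],p@u).round(3))
E
python3 - <<'E'
from ang import *
T=lambda x,y:(x/5+130-.4,y/5+150-.4)
cyl('top',T(196,222),167);cyl('top',T(196,430),167)
print('board edge');cyl('top',T(266,225),120.06);cyl('top',T(268,425),120.06)
im=cv2.imread('pics/side10raw.png')[180:250,210:285];cv2.imwrite('pics/s10.png',cv2.resize(im,None,fx=10,fy=8,interpolation=cv2.INTER_CUBIC))
im=cv2.imread('pics/top10raw.png')[170:245,155:230];cv2.imwrite('pics/t10.png',cv2.resize(im,None,fx=8,fy=8,interpolation=cv2.INTER_CUBIC))
E
```

```text
top x 64.3 y 143.4 z -85.6 ang -0.538
top x 53.3 y 96.7 z 136.2 ang 0.953
top x -63.8 y 144.6 z -83.6 ang -0.524
top x -52.1 y 98.2 z 135.1 ang 0.942
board edge
top x 60.5 y 97.4 z -70.2 ang -0.625
top x 52.6 y 67.6 z 99.2 ang 0.973
top x -61.3 y 97.8 z -69.6 ang -0.618
top x -52.5 y 68.2 z 98.8 ang 0.967
```

View pics/s10.png

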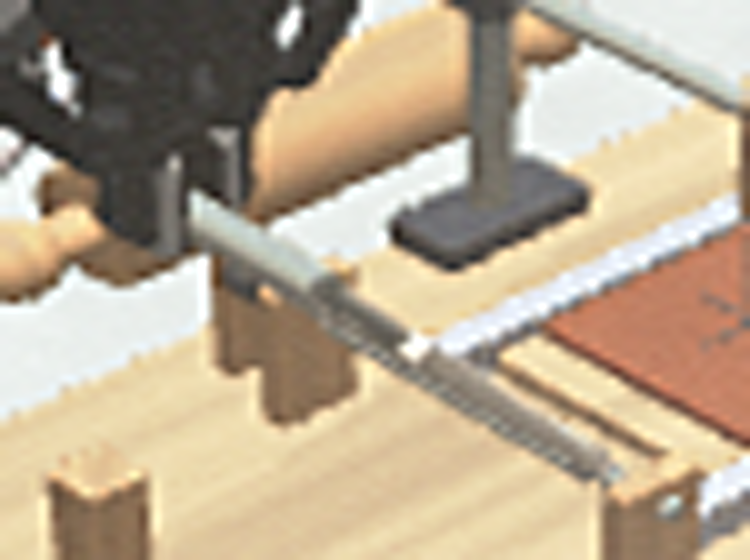

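View pics/t10.png

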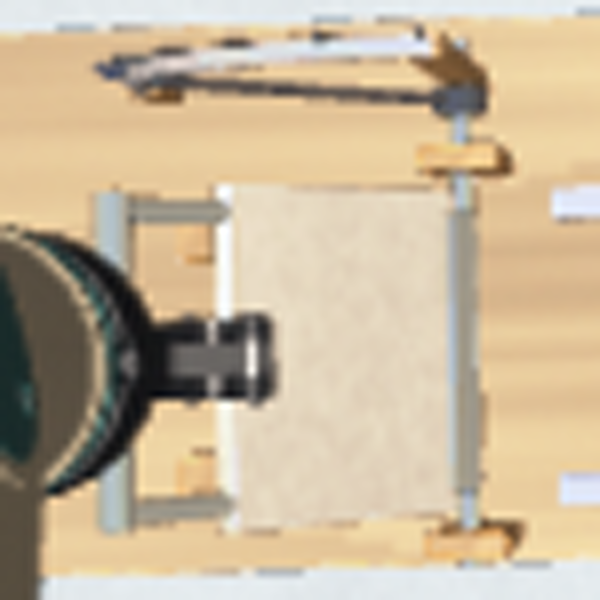

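Run:
```python
from ang import *
cyl('side',(242.05,215.2),167)
print('ptr side');cyl('side',(209.4,190.9),150)
for a in(.9,.95,1.0,1.05):
    p=H+90*xh+150*(u*np.cos(a)+[0,0,np.sin(a)]); t=proj('top',p)[0]; s=proj('side',p)[0]
    print(a,'top8x',(t-[155,170]+.44)*8,'side',s)
for a in(.93,.96,.99):
    p=H-54*xh+167*(u*np.cos(a)+[0,0,np.sin(a)]); s=proj('side',p)[0];print(a,s)
print(proj('side',[H+90*xh]),read_state()['eef_pos'])
```

```text
side x 187.5 y -108.6 z -126.9 ang -2.279
side x -55.1 y 96.5 z 136.3 ang 0.955
ptr side
side x 347.4 y -100.1 z -111.7 ang -2.301
side x 85.7 y 84.4 z 124.0 ang 0.973
0.9 top8x [135.29048343  85.01932844] side [205.79857286 193.59461079]
0.95 top8x [150.96048346  83.43829199] side [207.54896219 191.23142267]
1.0 top8x [167.62687239  81.90043401] side [209.37301956 188.93241993]
1.05 top8x [185.24460872  80.41153122] side [211.26457387 186.70502479]
0.93 [240.68425932 216.40617019]
0.96 [241.96956654 214.68866106]
0.99 [243.28246679 212.99741271]
[[234.92310415 213.44650774]] [499.82413832 185.4683547  359.80882284]
```

The flap reads 0.955 rad in the side view and 0.942–0.953 rad in the top view. The pointer reads 0.97–0.985 rad, so I nudge up by about 0.02 rad and settle.

```bash
python3 -m jog '[0,1,-0.7,0,5, 0,2,-1.3,0,5, 0,2.7,-1.9,0,5, 0,2.7,-1.9,0,5, 0,2.7,-1.9,0,5, 0,2.7,-1.9,0,5, 0,2.7,-1.9,0,5, 0,2.7,-1.9,0,5, 0,2.7,-1.9,0,5]'
python3 - <<'E'
from h import *
im,d=get_image('side');cv2.imwrite('pics/side11.png',cv2.resize(im[175:245,205:305],None,fx=8,fy=8,interpolation=cv2.INTER_CUBIC))
im,d=get_image('top');cv2.imwrite('pics/top11.png',cv2.resize(im[165:245,155:265],None,fx=7,fy=7,interpolation=cv2.INTER_CUBIC))
s=read_state();print(s['clock'],s['eef_pos'],s['force'],abs(s['qd']).max())
E
```

```text
clock: 15.7
eef_pos: [499.9, 182.9, 361.6]
tool_rot: [-3.137, -0.002, 0.032]
force: [0.1, 6.7, 6.9]
width: 9.7
15.8 [499.93566569 182.91077894 361.61344128] [-0.5280364   7.21963441  6.74091197] 0.0015566048128626674
```

View pics/side11.png

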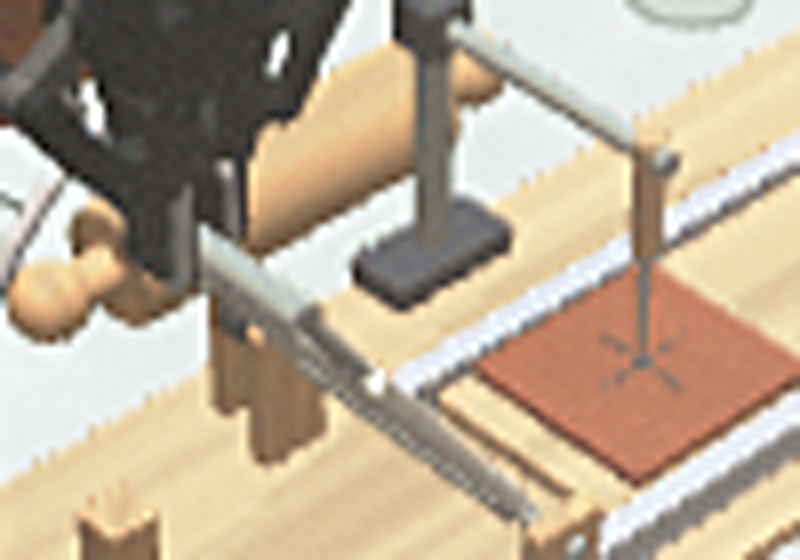

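View pics/top11.png

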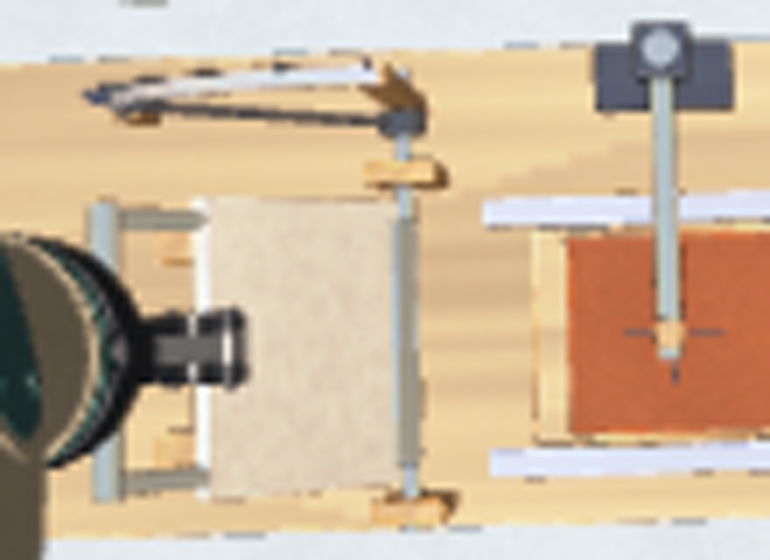

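The flap is now at about 0.975 rad, held by the fingers and at rest. The spot is still under the needle, the pointer looks unmoved, and the neighbouring objects are untouched. I'm handing the job in.

```bash
python3 -c "from cell import *;print(finish_job())"
```

```text
the job is handed in; nothing more can be done
None
```

I slid the sled about 104.5 mm by its knob until the spot was under the needle, with the flap still flat, then let go. I then gripped the flap's bar, lifted it along its arc and handed the job in at about 15.8 s with the fingers still holding it. No verdict was reported.

- **Spot under needle:** the two cameras disagreed slightly. The side view put the spot about 0.9 mm past the needle and the top view about 1.2 mm short, both within the 5 mm allowed. It looked unchanged after I let go of the knob and again at the end.
- **Flap angle:** both views gave about 0.95 rad before a last lift of about 0.02 rad. So it should have ended near 0.975 rad, though I didn't measure it again after that lift.
- **Pointer angle:** it measured 0.97–0.985 rad, so the flap should be well within the 0.08 rad allowed. The top view couldn't confirm this, because the pointer's tip blends into the quadrant there. In the side view the gripper hid the pointer at the end, so only the top view shows that it did not move.
- **Hold and surroundings:** the arm was at rest with about 10 N at the wrist. The rolling pin showed no shift in the last pictures, nor did the jar and tumbler in the pictures just before the final lift. I judged this by eye and didn't measure it.

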